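# Clamp an agate blank in the drilling jig

## Task

Load the agate blank into the drilling jig: press the clamp's red thumb pad down to its stop so that the black nose tips right up, slide the blank along its channel until it sits square and fully home against the far fence, then press the nose back down until the rubber tip grips the blank firmly, and leave it clamped. Agate chips and cracks, so go by feel and keep every push gentle; do not knock the other things on the bench.

Things in the scene. Friction and masses are not known exactly. Their poses are not given: they have to be found in the camera images.
- jig: drilling jig, plywood base 158 x 234 x 18 mm fixed to the bench at a new place and angle each time. Origin on the bench top straight under the clamp spindle when level; x along the channel to the far fence, y towards the thumb pad, z up. The base covers x -112 to 46, y -62 to 172 mm; its top, the bed, is at z 18. A steel U bracket at y 67 to 93, x -17 to 17, up to z 70, carries the rocker
- channel (a point): middle of the channel's near mouth at bed level, jig point (-104, 0, 18) mm. The channel runs along jig x to the fence between two aluminium rails 5 mm high with 46 mm between them
- fence (a point): middle of the face of the steel fence (70 wide, 11 mm high) at bed level, jig point (22, 0, 18) mm
- rocker: the clamp's steel rocker, a bar 20 mm wide, 8 thick along jig y; origin on its pivot at jig (0, 80, 60) mm. It turns about jig x only; its y axis points to the thumb pad. Level = 0, thumb pad down and nose up = positive: starts at -0.135 to -0.12 rad, stop at +0.34. Spring washers hold it wherever it is left: 0.8 N m moves it either way, so, with its weight, about 13 N on the thumb pad or 6.5 N on the nose cap
- spindle (a point): on the rocker's bar axis, 80 mm from the pivot towards the nose. Here a threaded spindle with a rubber tip 18 mm across hangs below the bar (it stands up to 14 mm above the bar). Its screw setting differs by up to 6 mm each way from job to job: the tip meets the 18 mm blank between -0.08 and +0.08 rad. At the start the tip hangs lower than the blank's top and bars its way
- thumb_pad: red plastic pad on the rocker's tail, 26 (x) x 32 (y) x 12 mm; origin at the middle of its upper face, 70 mm from the pivot. Press straight down on it; it goes down about 30 mm to the rocker's stop. Never more than 25 N
- nose_cap: black plastic cap on the rocker's nose end, 26 (x) x 22 (y) x 12 mm; origin at the middle of its upper face, 100 mm from the pivot on the side away from the thumb pad. At the stop it is 99 mm above the bench, level 66. Press here to close: once the tip touches it gives 1 mm per 8 N, and on a slow press grip = (press - 6.5 N) / 0.8. Grip must last at over 4 N (the washers hold at most about 9); the blank cracks above 12. A press of 11 to 13 N is right
- stone: banded grey-blue agate blank, 56 (x) x 40 (y) x 18 mm, about 105 g, lying in the jig's channel short of the clamp tip; origin at the centre of its underside, x along the channel. Fully home its far face is on the fence and its origin is at jig x -6 mm. It slides easily (under 2 N); never push it with more than 15 N
- bead_tub: clear round tub of dark beads, 72 mm across, 38 mm high; leave it alone
- seed_tube: upright green tube with white cap, 26 mm across, 75 mm high; leave it alone
- glue_bottle: white bottle with orange cap, 38 mm across, 100 mm high; leave it alone
- pliers: blue-handled pliers lying flat, 115 mm long, 14 mm high; leave it alone
- reamer: bead reamer with wooden handle lying flat, 130 mm long; leave it alone
- pendant: finished red-brown round pendant, 40 mm across, 9 mm high; leave it alone
- drill_bush: brass drill bush standing on a corner of the jig's base, 22 mm across, 18 mm high; leave it alone

How it is judged (in metres and radians):
On the way, in this order (a step that is already met when the one before it is completed fails the run):
1. the thumb pad is pressed down to the stop and the nose is right up (z of nose_cap in the frame of jig above 0.095 m and contact force between the fingers and thumb_pad above 1 N), for 0.2 s.
2. with the nose up and clear, the blank is pushed home: within 2.5 mm of the fence and square to it (x of stone in the frame of jig between -0.0085 and -0.003 m and angle between the x axis of stone and the x axis of jig, either way round below 0.08 rad and z of stone in the frame of jig below 0.0205 m and contact force between rocker and stone below 0.1 N), for 0.2 s.
At the end, for the whole second after the job is handed in: the blank lies flat on the bed, square (0.08 rad) and within 2.5 mm of the fence, gripped by the clamp's rubber tip with more than 4 N; blank and rocker are still (x of stone in the frame of jig between -0.0085 and -0.003 m and angle between the x axis of stone and the x axis of jig, either way round below 0.08 rad and z of stone in the frame of jig below 0.0205 m and contact force between rocker and stone above 4 N and linear speed of stone below 0.01 m/s and angular speed of rocker below 0.05 rad/s); the robot touches nothing.
It fails at once if the clamp presses the blank with more than 12 N and cracks it (contact force between rocker and stone above 12 N).
It fails at once if the blank is pushed by the fingers with more than 15 N and chips (contact force between the fingers and stone above 15 N).
It fails at once if the thumb pad is pressed with more than 25 N (contact force between the fingers and thumb_pad above 25 N).
It fails at once if one of the other things is moved more than 20 mm (distance of any of bead_tub, seed_tube, glue_bottle, pliers, reamer, pendant, drill_bush from where it was at the start of the episode above 0.02 m).
It also fails if it takes over 64 s, if anything falls off the work surface, if the arm or the gripper's body presses on something with over 40 N, if the wrist force passes 120 N, or if a joint passes its speed limit or range.

## Robot

A 6-joint arm with a two-finger parallel gripper is mounted at the origin on the work surface. World frame = base frame: x ahead of the robot, y to its left, z up, the work surface at z = 0. Lengths are in mm, angles in rad, forces in N, time in s.
With the tool pointing down it reaches from about 300 to 775 mm from the base axis. Payload 14.6 kg.
Tool frame: the origin (TCP) lies at the very end of the fingers, on their centre line; the grasp point (between the pads) lies 19 mm behind it; z points along the fingers, y is the line along which they close (so a half turn about z gives the same grasp; the last joint's range is limited). The gripper opens to 94 mm and grips with 3 to 60 N. Pads are 16 mm wide; open, the fingers measure 119 mm over their backs; the gripper's body (75 mm by 177 mm) begins 78 mm behind the grasp point.
Start: joints at [1.184, 0.3, 1.521, -0, 1.321, -0.067], TCP at [172.904, 522.105, 205.446] pointing down, gripper open.
Joint ranges: [-3.03, 3.03], [-0.79, 2.21], [0.23, 2.52], [-1.04, 4.18], [0, 3.07], [-2.55, 2.55]. Speed limits (rad/s): [2.22, 2.22, 2.57, 3.14, 3.14, 3.14].

## Interface

Orientations are given as [roll, pitch, yaw] about the fixed x, y, z axes, in that order (R = Rz(yaw) Ry(pitch) Rx(roll)).
In Python, from cell import manip, optics gives the robot as it stands.
- The arm moves only by the shell command python3 -m crank 'ROWS' [FORCE]. ROWS is JSON, a list of rows, each a list of 7 numbers: the opening in per cent of the stroke, from 0 (shut) to 100 (fully open), then the shift along the tool's x, y, z in mm, then the turn, a rotation vector about the tool's x, y, z in rad. A call has 1 to 10 rows; each row is the pose to reach, as a shift and turn from the pose commanded when the call began, along the tool's axes at that moment; what a row does not reach only later rows make up. A row lasts 1/10 s, in which the tool goes at most 50 mm and 8.59 degrees, less where a joint would pass 70% of its speed; a pose out of reach is approached as far as the arm can. A call with a gripper value outside its range is refused whole. The fingers move at their own pace and stop on an object; FORCE is the grip in N (left out, the last holds). Time passes only in rows, so rows that repeat a pose let the fingers close. It gives the time, the measured TCP pose, the force, the opening and the grip force at its end, in the units of the state.
- manip.read_state(): the state, without advancing time (a new reading comes with each control period).
- optics.camera(name): name is "side" or "top" or "wrist"; returns (picture, depth): 480x640x3 uint8, red, green, blue; 480x640 float32, mm along the optical axis (not along the pixel's ray), 0 where there is no reading.
- optics.calibration(name): a dict with "camera_matrix" (3x3 intrinsics, pixels), "R" (3x3) and "t" (3): a world point X has camera coordinates R X + t. Camera axes: x right, y down, z forward; pixel columns grow to the right and rows downward; lengths in mm; the calibration is good to about 2 mm. A picture is of the moment at which its call begins: read the wrist's pose just before it. calibration takes no time and is no camera call; for the wrist camera it gives the pose at the moment of the call.
- manip.sign_off(): hands the job in; it is judged then, once.
The state is a dict: "clock": time; "joints": joint angles; "qd": joint speeds; "effort": joint torques, N m; "eef_pos": TCP position; "eef_rot": TCP orientation; "wrist_force": force on the tool from outside, world axes, zero at the start; "moment": the same for the moment, N m; "finger_gap": finger opening in mm; "finger_force": force on a finger pad.
Only numpy, scipy, OpenCV 4.12 (cv2) and the standard library are available. Lean on these libraries where they do the work, as an engineer would, in place of code of your own. Each camera call takes 0.05 s, during which the arm holds its last target. There are 200 camera calls.

## Working session

There is one attempt and no reset: what is moved stays moved. The work goes in short steps, Python scripts to look and compute and a shell command to move; the robot and the scene stay as the last step left them, time stands still between calls to the robot, and variables do not carry over. Pictures are saved under pics/ and viewed, at most 10 in all, crops included, and the job is handed in when it is done.

```bash
mkdir -p pics
python3 - <<'E'
from cell import manip, optics
import cv2,numpy as np
print(manip.read_state())
for n in("top","side"):
    p,d=optics.camera(n); cv2.imwrite(f"pics/{n}1.png",p[:,:,::-1]); np.save(f"pics/{n}1.npy",d)
    print(n,optics.calibration(n))
E
```

```text
{'clock': 0.0, 'joints': array([ 1.18440953e+00,  3.00471777e-01,  1.52157989e+00, -2.44382412e-05,
        1.32068742e+00, -6.65821979e-02]), 'qd': array([ 0.00125625, -0.00091661,  0.00128482, -0.00036855,  0.00090209,
       -0.00089017]), 'effort': array([ 1.37691859e-03, -5.31815851e+01, -3.52737737e+01,  7.08990684e-02,
        2.44575430e-02, -1.11275856e-04]), 'eef_pos': array([172.81108604, 521.87231311, 204.8864588 ]), 'eef_rot': array([-3.14044718e+00, -5.26573916e-05,  2.82179409e+00]), 'wrist_force': array([0.81342417, 0.23272263, 0.0883243 ]), 'moment': array([-0.00032904, -0.02166647, -0.02248927]), 'finger_force': 0.0, 'finger_gap': 93.98864593771675}
top {'camera_matrix': array([[613.3313698 ,   0.        , 316.51420124],
       [  0.        , 613.3313698 , 237.13542691],
       [  0.        ,   0.        ,   1.        ]]), 'R': array([[-0.01187779, -0.99991239,  0.00584254],
       [-0.9809163 ,  0.01051774, -0.19414578],
       [ 0.19406732, -0.00803706, -0.98095529]]), 't': array([ -31.41329304,  572.50298025, 1174.31407621])}
side {'camera_matrix': array([[448.15428359,   0.        , 314.48020308],
       [  0.        , 448.15428359, 238.21186739],
       [  0.        ,   0.        ,   1.        ]]), 'R': array([[ 0.85189893, -0.52334031,  0.0195738 ],
       [-0.37891023, -0.64173306, -0.66678761],
       [ 0.36151799,  0.56061894, -0.74499071]]), 't': array([-525.60482599,  273.88197898,  967.10912114])}
```

View pics/top1.png

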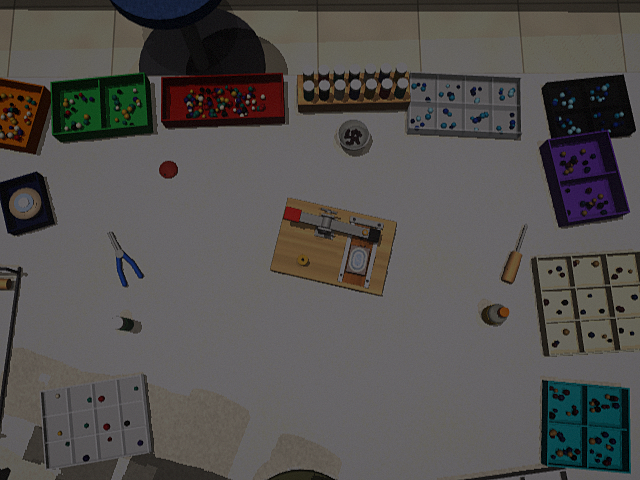

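View pics/side1.png

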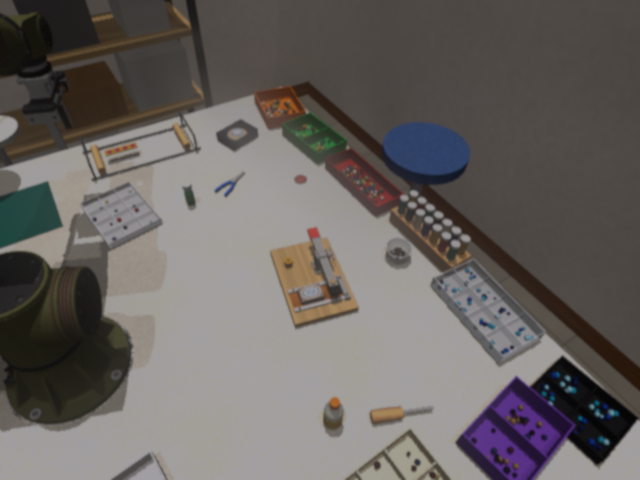

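The top view shows the jig with base corners at about (287,198), (396,218), (382,295) and (271,272). The red pad is at (291,214), the black nose at (374,235), the stone at (358,260) and the bush at (303,261). The fence lies away from the robot. The side view agrees, and no clutter is close to the jig.

```bash
cat > h.py <<'E'
import numpy as np, cv2
from cell import manip, optics
from scipy.spatial.transform import Rotation as Ro
def ray(c,uv,z):
    K,R,t=c["camera_matrix"],c["R"],c["t"]
    o=-R.T@t; d=R.T@np.linalg.inv(K)@[uv[0],uv[1],1]
    return o+d*(z-o[2])/d[2]
def fit(J,W): # planar rigid: W=Rz(a)J+p
    J=np.array(J,float)[:,:2];W=np.array(W)[:,:2];a=J-J.mean(0);b=W-W.mean(0)
    th=np.arctan2((a[:,0]*b[:,1]-a[:,1]*b[:,0]).sum(),(a*b).sum())
    R=np.array([[np.cos(th),-np.sin(th)],[np.sin(th),np.cos(th)]])
    p=W.mean(0)-R@J.mean(0); return th,p,np.abs(W-(J@R.T+p)).max()
def j2w(th,p,j):
    c,s=np.cos(th),np.sin(th); return np.array([c*j[0]-s*j[1]+p[0],s*j[0]+c*j[1]+p[1],j[2]])
def togo(w,yaw=None):
    """shift in tool axes to bring TCP to world w; turn about tool to get vertical w/ tool yaw"""
    s=manip.read_state(); R=Ro.from_euler('xyz',s["eef_rot"])
    sh=R.inv().apply(np.array(w)-s["eef_pos"]); rv=None
    if yaw is not None: rv=(R.inv()*Ro.from_euler('xyz',[np.pi,0,yaw])).as_rotvec().round(3)
    return sh.round(1),rv
E
python3 - <<'E'
from h import *
c=optics.calibration("top")
J=[(46,172),(46,-62),(-112,-62),(-112,172)]
W=[ray(c,u,18) for u in [(287,198),(396,218),(382,295),(271,272)]]
th,p,e=fit(J,W); print(th,p,e)
for n,j in dict(pad=(0,70+80,60),nose=(0,-20,60),mouth=(-104,0,18)).items(): print(n,j2w(th,p,j))
w=optics.calibration("wrist"); s=manip.read_state()
print(w, "cam pos",-w["R"].T@w["t"]-s["eef_pos"])
print(togo(j2w(th,p,(-60,40,300)),th+np.pi/2),togo(j2w(th,p,(-60,40,300)),th), togo(j2w(th,p,(-60,40,300)),th+np.pi))
E
```

```text
-0.2080525075283972 [ 583.11809857 -134.58282865] 3.2266880846945014
pad [614.10131825  12.18242643  60.        ]
nose [ 578.98700261 -154.15152932   60.        ]
mouth [ 481.36085505 -113.10112966   18.        ]
{'camera_matrix': array([[370.6536168 ,   0.        , 316.11035035],
       [  0.        , 370.6536168 , 237.42567553],
       [  0.        ,   0.        ,   1.        ]]), 'R': array([[ 0.31475747,  0.94917145, -0.00113644],
       [ 0.9214655 , -0.30528221,  0.24021679],
       [ 0.22765998, -0.07665722, -0.9707186 ]]), 't': array([-547.84709118,  -25.40421045,  390.34431147])} cam pos [-65.83678654  20.27652941 179.43272703]
(array([-531.8, -461.3,  -94.6]), array([-1.000e-03,  1.000e-03,  1.459e+00])) (array([-531.8, -461.3,  -94.6]), array([-0.00e+00,  2.00e-03,  3.03e+00])) (array([-531.8, -461.3,  -94.6]), array([-0.001, -0.   , -0.112]))
```

Run:
```python
from h import *
th,p=-0.20805,[583.1,-134.6]
print(togo(j2w(th,p,(-75,60,180)),th+np.pi))
```

```text
(array([-514.6, -442.9,   25.4]), array([-0.001, -0.   , -0.112]))
```

```bash
python3 -m crank '[[0,-37,-32,0,0,0,-0.02],[0,-74,-64,0,0,0,-0.04],[0,-111,-96,0,0,0,-0.06],[0,-148,-128,0,0,0,-0.08],[0,-185,-160,0,0,0,-0.1],[0,-222,-192,0,0,0,-0.112],[0,-259,-224,0,0,0,-0.112],[0,-296,-256,0,0,0,-0.112],[0,-333,-288,0,0,0,-0.112],[0,-370,-320,0,0,0,-0.112]]' 20
python3 - <<'E'
from h import *
th,p=-0.20805,[583.1,-134.6]
print(togo(j2w(th,p,(-75,60,180)),th+np.pi))
E
```

```text
clock: 1.1
eef_pos: [424.1, 100.0, 205.5]
eef_rot: [3.141, 0.0, 2.934]
wrist_force: [-0.1, 0.1, -0.0]
finger_gap: 17.3
finger_force: 0.0
(array([-129. , -136.8,   25.5]), array([0., 0., 0.]))
```

```bash
python3 -m crank '[[0,-32,-34,6,0,0,0],[0,-64,-68,12,0,0,0],[0,-96,-102,18,0,0,0],[0,-129,-137,25,0,0,0],[0,-129,-137,25,0,0,0],[0,-129,-137,25,0,0,0]]'
python3 - <<'E'
from h import *
c=optics.calibration("wrist"); p,d=optics.camera("wrist"); np.savez("pics/w1.npz",d=d,**c)
cv2.imwrite("pics/w1.png",p[:,:,::-1]); print(manip.read_state()["eef_pos"])
E
```

```text
clock: 1.7
eef_pos: [521.3, -59.2, 179.7]
eef_rot: [3.142, -0.002, 2.932]
wrist_force: [0.4, -0.0, 0.4]
finger_gap: 0.7
finger_force: 0.0
[521.10973161 -58.34844939 180.13287951]
```

View pics/w1.png

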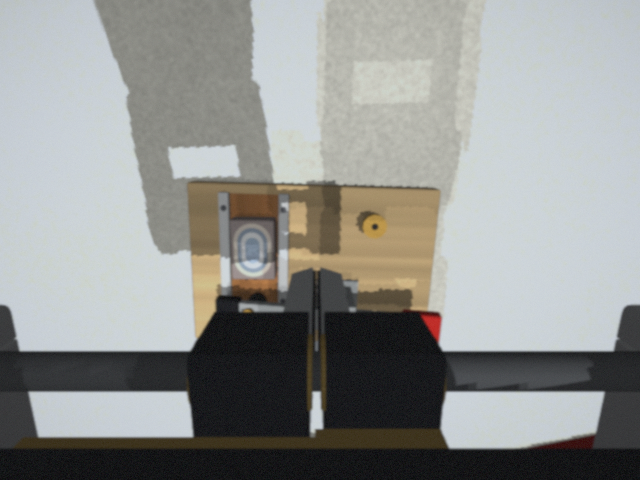

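The wrist view shows the near base corners at (190,182) and (439,188). The stone spans columns 231–276 and rows 218–277, the bush is at (374,226), and the red pad is partly hidden behind the gripper at (432,325).

Run:
```python
from h import *
c=np.load("pics/w1.npz"); t=optics.calibration("top")
A=ray(c,(190,182),18);B=ray(c,(439,188),18)
print(A,B,np.linalg.norm(A-B)); 
J=[(-112,-62),(-112,172)]
print(fit(J,[A,B]))
J4=[(46,172),(46,-62),(-112,-62),(-112,172)]
W=[ray(t,u,18) for u in [(287,198),(396,218),(382,295),(271,272)]]
th,p,e=fit(J+J4,[A,B]+W);print(th,p,e)
th,p,e=fit(J,[A,B])
c_,s_=np.cos(th),np.sin(th)
inv=lambda w:(np.array([[c_,s_],[-s_,c_]])@(w[:2]-p)).round(1)
# stone top corners z36, pad corner, bush
for n,u,z in [("st tl",(231,218),36),("st tr",(276,219),36),("rail l end",(223,193),23),("rail r end",(283,195),23),("pad corner (z~70)",(440,313),70),("bush",(374,226),36)]: print(n,inv(ray(c,u,z)))
im=cv2.imread("pics/top1.png");m=(im[:,:,2]>120)&(im[:,:,1]<60)
ys,xs=np.where(m[200:225,280:305]);u=(xs.mean()+280,ys.mean()+200);print("red top",u,inv(ray(t,u,67)),c["d"][325,432],np.load("pics/top1.npy")[int(u[1]),int(u[0])])
```

```text
[ 460.56951992 -165.90433524   18.        ] [513.43941462  56.06848636  18.        ] 228.18229400034406
(np.float64(-0.23382513356034168), array([ 583.21312319, -134.37165013]), np.float64(2.8296950507049985))
-0.2169063669057875 [ 583.2348321  -134.08803621] 4.627445133275955
st tl [-82.9 -18.5]
st tr [-83.   21.4]
rail l end [-103.3  -28. ]
rail r end [-102.8   26.4]
pad corner (z~70) [-12.1 163.5]
bush [-78.7 108.7]<stdin>:16: RuntimeWarning: Mean of empty slice.
  ret = ret.dtype.type(ret / rcount)
Traceback (most recent call last):
ValueError: cannot convert float NaN to integer
```

Run:
```python
from h import *
c=np.load("pics/w1.npz"); t=optics.calibration("top")
im=cv2.imread("pics/w1.png"); 
s=im[:,:,2].astype(float)-im[:,:,0]  # woodness
s=cv2.GaussianBlur(s,(5,5),1)
def edge(pts): return np.array(pts)
top=[(u,170+np.argmax(np.diff(s[170:205,u]))+.5) for u in range(200,430,4)]
left=[(175+np.argmax(np.diff(s[v,175:205]))+.5,v) for v in range(195,300,4)]
right=[(425+np.argmin(np.diff(s[v,425:450]))+.5,v) for v in range(195,300,4)]
L={}
for n,q in dict(top=top,left=left,right=right).items():
    W=np.array([ray(c,u,18)[:2] for u in q],np.float32)
    vx,vy,x0,y0=cv2.fitLine(W,cv2.DIST_HUBER,0,.01,.01).ravel(); a=np.arctan2(vy,vx)
    L[n]=(a,x0,y0); r=(W-[x0,y0])@[-vy,vx]; print(n,a, (a-np.pi/2) if n=="top" else a, [x0,y0],r.std())
th=-0.23; c_,s_=np.cos(th),np.sin(th)
rot=lambda w:np.array([[c_,s_],[-s_,c_]])@np.array(w)
print({n:rot(L[n][1:]) for n in L})
# top image wood
im=cv2.imread("pics/top1.png"); hsv=cv2.cvtColor(im,cv2.COLOR_BGR2HSV)
m=((hsv[:,:,1]>70)&(hsv[:,:,2]>60)).astype(np.uint8); m[:190]=0;m[305:]=0;m[:,:260]=0;m[:,410:]=0
m=cv2.morphologyEx(m,cv2.MORPH_CLOSE,np.ones((15,15)))
k=max(cv2.findContours(m,0,1)[0],key=cv2.contourArea)
W=np.array([ray(t,u,18)[:2] for u in k[:,0].astype(float)],np.float32); print(cv2.minAreaRect(W))
red=(hsv[:,:,1]>180)&((hsv[:,:,0]<8)|(hsv[:,:,0]>172))&(m>0); ys,xs=np.where(red[200:228,275:308]); print(len(xs))
if len(xs): print("red",ray(t,(xs.mean()+275,ys.mean()+200),69))
```

```text
top 1.3300718 -0.24072456 [np.float32(486.84686), np.float32(-55.49417)] 0.33885664
left -0.23757736 -0.23757736 [np.float32(520.4712), np.float32(-183.41443)] 0.3005708
right -0.24055828 -0.24055828 [np.float32(568.8322), np.float32(43.64284)] 0.28620785
{'top': array([486.67785352,  56.95733256]), 'left': array([548.57967588, -59.92873231]), 'right': array([543.90322463, 172.17452753])}
((562.2875366210938, -72.8861083984375), (233.05929565429688, 157.2698974609375), 76.29691314697266)
196
red [617.4450683   10.61233081  69.        ]
```

Run:
```python
from h import *
th=-0.2395; c,s=np.cos(th),np.sin(th); R=np.array([[c,-s],[s,c]])
p1=np.array([562.3,-72.9])-R@[-33,55]
q=lambda w:R.T@w
x0=q([486.85,-55.49])[0]+112; y0=(q([520.47,-183.41])[1]+q([568.83,43.64])[1])/2-55
p2=R@[x0,y0]; print(p1,p2); p=(p1+p2)/2
print("red in jig",q(np.array([617.4,10.6])-p))
print("stone near face c",q(ray(np.load("pics/w1.npz"),(253.5,218),36)[:2]-p))
print(p,togo(j2w(th,p,(0,150,110)),th+np.pi))
```

```text
[ 581.31114023 -134.15827738] [ 582.54146423 -135.75360374]
red in jig [-6.71714931e-02  1.49816256e+02]
stone near face c [-82.30701268   1.81579819]
[ 581.92630223 -134.95594056] (array([-80.1,  87.5,  70.1]), array([ 0.   , -0.001,  0.031]))
```

```bash
cat >> h.py <<'E'
TH=-0.2395; P=np.array([581.9,-135.0])
def go(j): print(togo(j2w(TH,P,j),TH+np.pi))
def here():
    s=manip.read_state(); c,q=np.cos(TH),np.sin(TH)
    w=s["eef_pos"]; print("jig",(np.array([[c,q],[-q,c]])@(w[:2]-P)).round(1),w[2].round(1),"F",s["wrist_force"].round(1),s["clock"])
E
python3 -m crank '[[0,-40,44,0,0,0,0.031],[0,-80,86,0,0,0,0.031],[0,-80,86,40,0,0,0.031],[0,-80,86,70,0,0,0.031],[0,-80,86,90,0,0,0.031],[0,-80,86,96,0,0,0.031],[0,-80,86,96,0,0,0.031],[0,-80,86,96,0,0,0.031]]'; python3 -c "
from h import *
here();go((0,148,80))"
```

```text
clock: 2.55
eef_pos: [618.0, 9.4, 86.1]
eef_rot: [3.141, 0.002, 2.903]
wrist_force: [-0.5, 1.0, 1.0]
finger_gap: 0.5
finger_force: 0.0
jig [  0.8 148.8] 86.1 F [-0.5  1.   1. ] 2.55
(array([ 0.8, -0.8,  6.1]), array([0.   , 0.002, 0.001]))
```

```bash
python3 -m crank '[[0,0,0,3,0,0,0],[0,0,0,6,0,0,0],[0,0,0,8,0,0,0],[0,0,0,10,0,0,0],[0,0,0,12,0,0,0],[0,0,0,14,0,0,0]]'; python3 -c "
from h import *
here()"
```

```text
clock: 3.15
eef_pos: [617.9, 9.4, 71.7]
eef_rot: [3.141, 0.001, 2.903]
wrist_force: [-5.1, 4.1, 12.7]
finger_gap: 0.5
finger_force: 6.5
jig [  0.7 148.8] 71.7 F [-5.1  4.1 12.7] 3.15
```

```bash
python3 -m crank '[[0,0,0,2,0,0,0],[0,0,0,4,0,0,0],[0,0,0,6,0,0,0],[0,0,0,8,0,0,0],[0,0,0,10,0,0,0]]'; python3 -c "
from h import *
here()"
```

```text
clock: 3.65
eef_pos: [618.2, 10.2, 62.0]
eef_rot: [3.14, 0.002, 2.903]
wrist_force: [-3.4, 8.4, 13.6]
finger_gap: 0.4
finger_force: 7.0
jig [  0.8 149.6] 62.0 F [-3.4  8.4 13.6] 3.65
```

```bash
python3 -m crank '[[0,0,0,2,0,0,0],[0,0,0,4,0,0,0],[0,0,0,6,0,0,0],[0,0,0,8,0,0,0],[0,0,0,10,0,0,0],[0,0,0,12,0,0,0]]'; python3 -c "
from h import *
here()"
```

```text
clock: 4.25
eef_pos: [618.1, 9.5, 49.9]
eef_rot: [3.141, 0.002, 2.903]
wrist_force: [-4.7, 3.4, 13.3]
finger_gap: 0.0
finger_force: 6.7
jig [  0.9 149. ] 49.9 F [-4.7  3.4 13.3] 4.25
```

```bash
python3 -m crank '[[0,0,0,1.5,0,0,0],[0,0,0,3,0,0,0],[0,0,0,4,0,0,0],[0,0,0,5,0,0,0]]'; python3 -m crank '[[0,0,0,0.5,0,0,0],[0,0,0,1,0,0,0]]'
```

```text
clock: 4.65
eef_pos: [617.9, 8.8, 44.9]
eef_rot: [-3.141, 0.001, 2.903]
wrist_force: [-4.9, -2.4, 14.8]
finger_gap: 0.3
finger_force: 6.3
clock: 4.85
eef_pos: [617.8, 8.6, 43.9]
eef_rot: [-3.141, 0.001, 2.903]
wrist_force: [-6.3, -2.7, 15.0]
finger_gap: 0.2
finger_force: 6.2
```

```bash
python3 -m crank '[[0,0,0,0.5,0,0,0],[0,0,0,1,0,0,0]]'; python3 -m crank '[[0,0,0,0.4,0,0,0],[0,0,0,0.4,0,0,0]]'
```

```text
clock: 5.05
eef_pos: [618.1, 8.5, 43.3]
eef_rot: [-3.141, 0.002, 2.903]
wrist_force: [-8.9, -2.4, 21.4]
finger_gap: 0.3
finger_force: 9.4
clock: 5.25
eef_pos: [618.0, 8.5, 43.3]
eef_rot: [-3.141, 0.002, 2.903]
wrist_force: [-9.0, -2.2, 21.7]
finger_gap: 0.7
finger_force: 9.4
```

```bash
python3 -m crank '[[0,0,0,-0.4,0,0,0],[0,0,0,-0.4,0,0,0],[0,0,0,-10,0,0,0],[0,0,0,-50,0,0,0],[0,0,0,-90,0,0,0],[0,0,0,-90,0,0,0],[0,0,0,-90,0,0,0]]'; python3 -c "
from h import *
here();go((-110,0,130))"
```

```text
clock: 5.95
eef_pos: [617.8, 9.0, 131.7]
eef_rot: [3.141, 0.001, 2.903]
wrist_force: [0.0, 0.7, -0.8]
finger_gap: 0.4
finger_force: 0.0
jig [  0.7 148.4] 131.7 F [ 0.   0.7 -0.8] 5.95
(array([ 110.8, -148.3,    1.5]), array([0.   , 0.001, 0.001]))
```

```bash
python3 -m crank '[[15,45,-15,0,0,0,0],[15,80,-50,0,0,0,0],[15,111,-88,0,0,0,0],[15,111,-118,0,0,0,0],[15,111,-148,0,0,0,0],[15,111,-148,0,0,0,0],[15,111,-148,0,0,0,0]]'
python3 - <<'E'
from h import *
here();go((-110,0,27))
c=optics.calibration("wrist"); p,d=optics.camera("wrist"); np.savez("pics/w2.npz",d=d,**c)
cv2.imwrite("pics/w2.png",p[:,:,::-1])
E
```

```text
clock: 6.65
eef_pos: [474.2, -108.6, 130.1]
eef_rot: [3.141, -0.002, 2.901]
wrist_force: [0.6, -0.2, -0.1]
finger_gap: 14.2
finger_force: 0.0
jig [-1.109e+02  1.000e-01] 130.1 F [ 0.6 -0.2 -0.1] 6.65
(array([-1.100e+00, -1.000e-01,  1.031e+02]), array([ 0.   , -0.002, -0.001]))
```

View pics/w2.png

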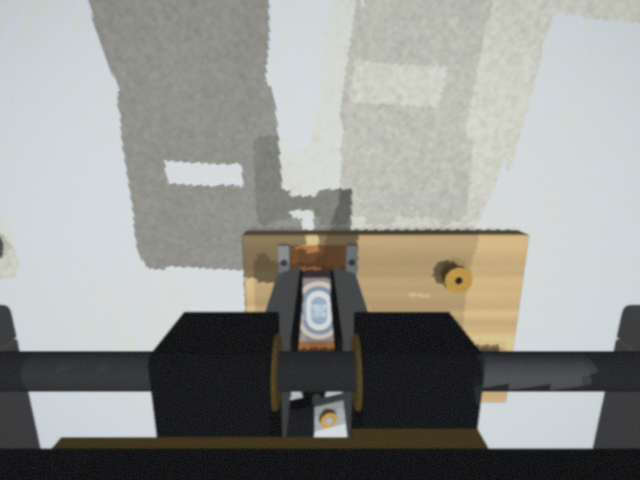

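The fingers are centred over the channel: rail ends at columns 284 and 351, stone centre at 319. The nose is raised, with the spindle top at (327,420). I'm going down behind the blank.

```bash
python3 -m crank '[[15,-1,0,40,0,0,0],[15,-1,0,80,0,0,0],[15,-1,0,98,0,0,0],[15,-1,0,102,0,0,0],[15,-1,0,102,0,0,0],[15,-6,0,102,0,0,0],[15,-11,0,102,0,0,0]]'; python3 -m crank '[[15,-2,0,0,0,0,0],[15,-4,0,0,0,0,0],[15,-6,0,0,0,0,0],[15,-8,0,0,0,0,0],[15,-10,0,0,0,0,0],[15,-12,0,0,0,0,0],[15,-14,0,0,0,0,0]]'; python3 -c "
from h import *
here()"
```

```text
clock: 7.4
eef_pos: [486.5, -111.3, 30.3]
eef_rot: [-3.141, 0.002, 2.903]
wrist_force: [0.2, 0.8, -0.3]
finger_gap: 14.0
finger_force: 0.0
clock: 8.1
eef_pos: [499.0, -114.5, 29.0]
eef_rot: [-3.142, -0.0, 2.903]
wrist_force: [-1.3, 0.2, 1.0]
finger_gap: 14.2
finger_force: 0.5
jig [-85.4   0.3] 29.0 F [-1.3  0.2  1. ] 8.1
```

```bash
python3 -m crank '[[15,-3,0,0,0,0,0],[15,-6,0,0,0,0,0],[15,-9,0,0,0,0,0],[15,-12,0,0,0,0,0],[15,-15,0,0,0,0,0],[15,-18,0,0,0,0,0],[15,-21,0,0,0,0,0],[15,-24,0,0,0,0,0]]'; python3 -c "
from h import *
here()"; python3 -m crank '[[15,-2,0,0,0,0,0],[15,-4,0,0,0,0,0],[15,-6,0,0,0,0,0],[15,-8,0,0,0,0,0],[15,-10,0,0,0,0,0],[15,-12,0,0,0,0,0]]'; python3 -c "
from h import *
here()"
```

```text
clock: 8.9
eef_pos: [522.5, -120.2, 29.0]
eef_rot: [-3.142, -0.0, 2.903]
wrist_force: [-1.2, 0.7, 0.2]
finger_gap: 13.9
finger_force: 0.3
jig [-61.2   0.3] 29.0 F [-1.2  0.7  0.2] 8.9
clock: 9.5
eef_pos: [534.1, -123.0, 29.0]
eef_rot: [3.142, -0.0, 2.903]
wrist_force: [-0.5, 0.3, 0.2]
finger_gap: 14.0
finger_force: 0.3
jig [-49.3   0.3] 29.0 F [-0.5  0.3  0.2] 9.5
```

```bash
python3 -m crank '[[15,-1,0,0,0,0,0],[15,-2,0,0,0,0,0],[15,-3,0,0,0,0,0],[15,-4,0,0,0,0,0],[15,-5,0,0,0,0,0]]'; python3 -m crank '[[15,-0.6,0,0,0,0,0],[15,-1.2,0,0,0,0,0]]'; python3 -c "
from h import *
here()"
```

```text
clock: 10.0
eef_pos: [538.9, -124.2, 29.1]
eef_rot: [3.142, 0.0, 2.903]
wrist_force: [-0.7, -0.1, 0.2]
finger_gap: 13.9
finger_force: 0.3
clock: 10.2
eef_pos: [540.0, -124.5, 29.1]
eef_rot: [-3.142, -0.0, 2.903]
wrist_force: [-0.7, 0.3, 0.2]
finger_gap: 14.2
finger_force: 0.4
jig [-43.2   0.3] 29.1 F [-0.7  0.3  0.2] 10.2
```

```bash
python3 -m crank '[[15,-0.6,0,0,0,0,0],[15,-1.2,0,0,0,0,0]]';  python3 -m crank '[[15,-0.6,0,0,0,0,0],[15,-0.6,0,0,0,0,0]]'
```

```text
clock: 10.4
eef_pos: [540.7, -124.6, 29.0]
eef_rot: [3.142, -0.001, 2.903]
wrist_force: [-7.3, 1.5, 4.0]
finger_gap: 14.2
finger_force: 3.7
clock: 10.6
eef_pos: [540.8, -124.6, 29.0]
eef_rot: [3.142, -0.003, 2.903]
wrist_force: [-8.7, 2.3, 6.6]
finger_gap: 13.9
finger_force: 4.6
```

```bash
python3 -m crank '[[15,0.3,0,0,0,0,0],[15,0.6,0,0,0,0,0],[15,3,0,0,0,0,0],[15,20,0,0,0,0,0],[15,50,0,0,0,0,0],[15,70,0,-40,0,0,0],[15,90,0,-80,0,0,0],[15,110,0,-100,0,0,0],[15,110,0,-100,0,0,0],[15,110,0,-100,0,0,0]]'
python3 - <<'E'
from h import *
here()
p,d=optics.camera("wrist"); c=optics.calibration("wrist"); np.savez("pics/w3.npz",d=d,**c)
cv2.imwrite("pics/w3.png",p[:,:,::-1])
E
```

```text
clock: 11.6
eef_pos: [435.2, -98.9, 129.1]
eef_rot: [-3.142, 0.001, 2.903]
wrist_force: [0.5, -0.2, -0.5]
finger_gap: 14.3
finger_force: 0.0
jig [-151.1    0.2] 129.1 F [ 0.5 -0.2 -0.5] 11.6
```

View pics/w3.png

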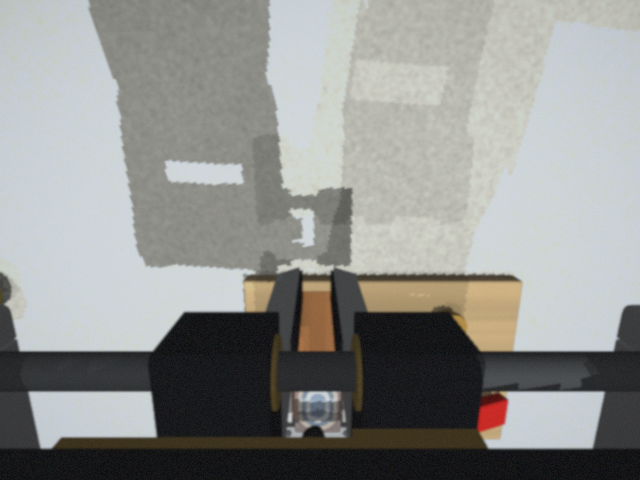

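Run:
```python
from h import *
c=np.load("pics/w3.npz")
w=ray(c,(318,391),36); a,q=np.cos(TH),np.sin(TH); print((np.array([[a,q],[-q,a]])@(w[:2]-P)))
print(togo(j2w(TH,P,(0,-20,130)),TH+np.pi/2))
```

```text
[-19.74694815   0.09718048]
(array([-151.2,  -20.3,   -1.6]), array([-0.   , -0.   ,  1.571]))
```

```bash
python3 -m crank '[[0,0,0,-15,0,0,0.14],[0,0,0,-15,0,0,0.28],[0,0,0,-15,0,0,0.42],[0,0,0,-15,0,0,0.56],[0,-25,-4,-15,0,0,0.7],[0,-50,-8,-15,0,0,0.84],[0,-75,-10,-15,0,0,0.98],[0,-100,-12,-15,0,0,1.12],[0,-125,-16,-15,0,0,1.26],[0,-151,-20,-15,0,0,1.4]]';python3 -c "
from h import *
here();print(togo(j2w(TH,P,(0,-20,130)),TH+np.pi/2))"
```

```text
clock: 12.65
eef_pos: [577.8, -154.4, 141.8]
eef_rot: [-3.139, -0.001, 1.497]
wrist_force: [0.0, 0.9, 1.1]
finger_gap: 0.5
finger_force: 0.0
jig [  0.7 -19.8] 141.8 F [0.  0.9 1.1] 12.65
(array([-0.1, -0.7, 11.8]), array([-0.003, -0.   ,  0.166]))
```

```bash
python3 -m crank '[[0,0,-0.7,4,0,0,0.14],[0,0,-0.7,10,0,0,0.167],[0,0,-0.7,10,0,0,0.167],[0,0,-0.7,10,0,0,0.167]]'
python3 - <<'E'
from h import *
here();print(togo(j2w(TH,P,(0,-19,105)),TH+np.pi/2))
p,d=optics.camera("wrist"); c=optics.calibration("wrist"); np.savez("pics/w4.npz",d=d,**c)
cv2.imwrite("pics/w4.png",p[:,:,::-1])
E
```

```text
clock: 13.05
eef_pos: [575.9, -153.8, 133.3]
eef_rot: [-3.14, -0.0, 1.339]
wrist_force: [0.2, -0.3, 1.0]
finger_gap: 0.2
finger_force: 0.0
jig [ -1.4 -19.7] 133.3 F [ 0.2 -0.3  1. ] 13.05
(array([ 0.7,  1.4, 28.3]), array([-0.001, -0.   ,  0.008]))
```

View pics/w4.png

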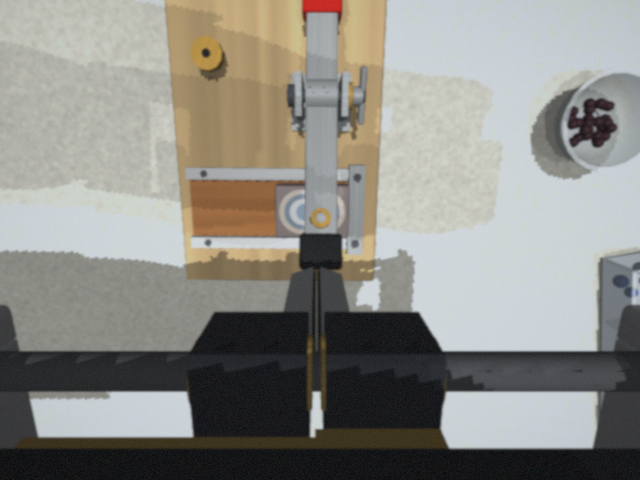

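The blank sits square on the fence: its far edge is at column ~347, the fence face at ~349. The fingertips, at column 317, are over the middle of the nose cap (columns 300–340). Now I press the nose.

```bash
python3 -m crank '[[0,1,1.4,10,0,0,0.008],[0,1,1.4,20,0,0,0.008],[0,1,1.4,27,0,0,0.008],[0,1,1.4,30,0,0,0.008],[0,1,1.4,32,0,0,0.008],[0,1,1.4,34,0,0,0.008],[0,1,1.4,36,0,0,0.008],[0,1,1.4,38,0,0,0.008]]'; python3 -c "
from h import *
here()"
```

```text
clock: 13.9
eef_pos: [577.8, -154.2, 97.2]
eef_rot: [3.14, 0.001, 1.328]
wrist_force: [-4.7, -5.8, 8.8]
finger_gap: 0.2
finger_force: 4.7
jig [  0.6 -19.7] 97.2 F [-4.7 -5.8  8.8] 13.9
```

```bash
python3 -m crank '[[0,0,0,2,0,0,0],[0,0,0,4,0,0,0],[0,0,0,6,0,0,0],[0,0,0,8,0,0,0],[0,0,0,10,0,0,0],[0,0,0,12,0,0,0],[0,0,0,14,0,0,0],[0,0,0,16,0,0,0]]'; python3 -c "
from h import *
here()"
```

```text
clock: 14.7
eef_pos: [578.5, -154.6, 81.4]
eef_rot: [3.138, 0.002, 1.328]
wrist_force: [-1.2, -5.8, 7.8]
finger_gap: 0.1
finger_force: 3.8
jig [  1.3 -19.8] 81.4 F [-1.2 -5.8  7.8] 14.7
```

```bash
python3 -m crank '[[0,0,0,1,0,0,0],[0,0,0,2,0,0,0],[0,0,0,3,0,0,0],[0,0,0,4,0,0,0]]'; python3 -m crank '[[0,0,0,0.6,0,0,0],[0,0,0,1.2,0,0,0],[0,0,0,1.8,0,0,0]]'
```

```text
clock: 15.1
eef_pos: [578.5, -154.5, 77.4]
eef_rot: [3.139, 0.002, 1.328]
wrist_force: [-0.6, -4.1, 7.9]
finger_gap: 0.7
finger_force: 3.7
clock: 15.4
eef_pos: [578.5, -154.5, 75.6]
eef_rot: [3.139, 0.002, 1.328]
wrist_force: [-0.8, -6.3, 7.9]
finger_gap: 0.6
finger_force: 3.7
```

```bash
python3 -m crank '[[0,0,0,0.5,0,0,0],[0,0,0,1,0,0,0]]'; python3 -m crank '[[0,0,0,0.5,0,0,0],[0,0,0,1,0,0,0]]'
```

```text
clock: 15.6
eef_pos: [578.5, -154.5, 74.6]
eef_rot: [3.138, 0.002, 1.328]
wrist_force: [-1.7, -5.5, 7.6]
finger_gap: 0.3
finger_force: 3.6
clock: 15.8
eef_pos: [578.5, -154.4, 73.6]
eef_rot: [3.139, 0.001, 1.328]
wrist_force: [-1.4, -5.7, 7.6]
finger_gap: 0.6
finger_force: 3.5
```

```bash
cat > ok.py <<'E'
from h import *
f=manip.read_state()["wrist_force"]; here(); raise SystemExit(int(f[2]>9))
E
python3 -m crank '[[0,0,0,0.5,0,0,0],[0,0,0,1,0,0,0]]' >/dev/null; python3 ok.py && python3 -m crank '[[0,0,0,0.5,0,0,0],[0,0,0,1,0,0,0]]' >/dev/null && python3 ok.py && python3 -m crank '[[0,0,0,0.5,0,0,0],[0,0,0,1,0,0,0]]' >/dev/null && python3 ok.py && python3 -m crank '[[0,0,0,0.5,0,0,0],[0,0,0,1,0,0,0]]' >/dev/null && python3 ok.py && python3 -m crank '[[0,0,0,0.5,0,0,0],[0,0,0,1,0,0,0]]' >/dev/null && python3 ok.py
```

```text
jig [  1.3 -19.6] 72.6 F [-0.9 -4.9  7.1] 16.0
jig [  1.3 -19.7] 71.6 F [-0.8 -5.6  6. ] 16.2
jig [  1.3 -19.7] 70.7 F [-2.4 -6.  10. ] 16.4
```

```bash
python3 -m crank '[[0,0,0,0,0,0,0],[0,0,0,0,0,0,0]]'; python3 -m crank '[[0,0,0,0.3,0,0,0],[0,0,0,0.3,0,0,0],[0,0,0,0.3,0,0,0]]'
```

```text
clock: 16.6
eef_pos: [578.5, -154.5, 70.7]
eef_rot: [3.138, 0.002, 1.328]
wrist_force: [-1.0, -4.4, 8.8]
finger_gap: 0.7
finger_force: 4.2
clock: 16.9
eef_pos: [578.5, -154.5, 70.6]
eef_rot: [3.138, 0.002, 1.328]
wrist_force: [-2.4, -5.2, 9.9]
finger_gap: 0.6
finger_force: 4.8
```

```bash
python3 -m crank '[[0,0,0,0.2,0,0,0],[0,0,0,0.4,0,0,0],[0,0,0,0.4,0,0,0]]';python3 -m crank '[[0,0,0,0,0,0,0]]'|grep -E "pos|force"
```

```text
clock: 17.2
eef_pos: [578.5, -154.6, 70.3]
eef_rot: [3.138, 0.002, 1.328]
wrist_force: [-2.1, -4.6, 11.3]
finger_gap: 0.2
finger_force: 5.5
eef_pos: [578.5, -154.6, 70.3]
wrist_force: [-2.6, -5.7, 11.7]
finger_force: 5.5
```

```bash
python3 -m crank '[[0,0,0,0.2,0,0,0],[0,0,0,0.3,0,0,0],[0,0,0,0.3,0,0,0]]';python3 -m crank '[[0,0,0,0,0,0,0]]'|grep -E "pos|force"
```

```text
clock: 17.6
eef_pos: [578.5, -154.6, 70.1]
eef_rot: [3.138, 0.002, 1.328]
wrist_force: [-2.9, -6.1, 12.4]
finger_gap: 0.5
finger_force: 6.0
eef_pos: [578.5, -154.6, 70.1]
wrist_force: [-3.0, -5.6, 12.3]
finger_force: 6.0
```

```bash
python3 -m crank '[[0,0,0,-0.5,0,0,0],[0,0,0,-1,0,0,0],[0,0,0,-2,0,0,0],[0,0,0,-5,0,0,0],[0,0,0,-20,0,0,0],[0,0,0,-60,0,0,0],[0,0,0,-70,0,0,0],[0,0,0,-70,0,0,0],[0,0,0,-70,0,0,0]]'
python3 - <<'E'
from h import *
p,d=optics.camera("wrist"); cv2.imwrite("pics/w5.png",p[:,:,::-1])
E
```

```text
clock: 18.6
eef_pos: [577.4, -153.1, 137.7]
eef_rot: [-3.141, -0.0, 1.328]
wrist_force: [-0.1, -0.7, -0.4]
finger_gap: 0.7
finger_force: 0.0
```

View pics/w5.png

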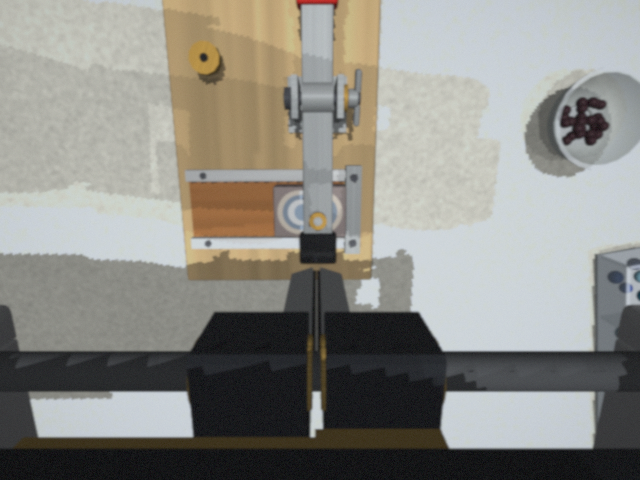

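The blank is still square on the fence (columns 274–345), the nose is down at (318,247), and the tool is clear. I'm handing in.

```bash
python3 -c "
from cell import manip
print(manip.sign_off())"
```

```text
the job is handed in; nothing more can be done
None
```

The job is handed in at about 19 s of the 64 s: the blank is square against the fence by camera and touch, and the nose was pressed to 12.4 N (estimated grip 6–7 N, not measured directly). No verdict came back.

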